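# Sort two stud bolts into sloping length gauges

### The job

Sort the two loose stud bolts from the pen tray by length: lay each one flat in the sloping gauge slot that matches its length, so that the short stud lies in the short slot and the long stud in the long slot, down on the floor between the slot's walls. Leave the tape measure, the stapler and the eraser where they are.

Things in the scene. Friction and masses are not known exactly. Their poses are not given: they have to be found in the camera images.
- short_stud: steel stud bolt, 60 mm long: 12 mm round threaded shank, at each end a fixed hex nut (19 mm across flats, 22 over corners, 10 thick, 3.5 in from the end); clear shank 33 mm; both ends alike; about 80 g. Origin at mid-length on its axis, 9.5 mm above what the nuts' flats lie on; x along the stud. Starts lying on the tray's floor, 2 mm above the desk.
- long_stud: steel stud bolt, 80 mm long: 12 mm round threaded shank, at each end a fixed hex nut (19 mm across flats, 22 over corners, 10 thick, 3.5 in from the end); clear shank 53 mm; both ends alike; about 100 g. Origin at mid-length on its axis, 9.5 mm above what the nuts' flats lie on; x along the stud. Starts lying on the tray's floor, 2 mm above the desk.
- slot_short (a point): middle of the short slot's floor. x up the 30 degree slope along the slot, roughly to the robot's left; z square out of the floor. Inside 68 x 30 mm; walls 8 mm high, then lips leaning outward to 16 mm. The middle 40 mm of its length has no side walls: bare board for fingers to 40 mm each side. A seated stud's axis is 9.5 mm above this point; it may slide to the lower end.
- slot_long (a point): middle of the long slot's floor. x up the 30 degree slope along the slot, roughly to the robot's left; z square out of the floor. Inside 88 x 30 mm; walls 8 mm high, then lips leaning outward to 16 mm. The middle 40 mm of its length has no side walls: bare board for fingers to 40 mm each side. A seated stud's axis is 9.5 mm above this point; it may slide to the lower end.
- tray: black open pen tray, 116 (its x) x 216 (its y) x 20 mm, 2 mm floor and walls, fixed to the desk; origin at the centre of its underside. A 16 mm divider stands at y = -49 mm; both studs lie in the larger part, roughly along the tray's x.
- rack: grey base plate, 134 (its x) x 196 (its y) x 6 mm, fixed to the desk; origin at the centre of its underside. On it stand two wooden gauges side by side, slots 100 mm apart in either order: boards 80 mm wide, 124 mm long, rising along the rack's x (roughly to the left, about +y) at 30 degrees; slot middle 48 mm, top edge about 80 mm above the desk.
- tape_measure: bystander: yellow and black tape measure, 60x66x31 mm; origin at the centre of its underside
- stapler: bystander: red and black desk stapler, 150x34x42 mm (long along its own x); origin at the centre of its underside
- eraser: bystander: eraser in a brown sleeve, 23x55x13 mm (long along its own y); origin at the centre of its underside
Mind the look-alikes: they are no part of the job. What is shaped like the long_stud but purple is not meant. What is shaped like the short_stud but purple is not meant.

How it is judged:
At the end, for the whole second after the job is handed in: Each stud is at rest (under 20 mm/s) in its own slot, short in short and long in long: its middle within 8 mm of the slot's middle along and across it, its axis 5.5 to 13.5 mm above the sloping floor (seated is 9.5 mm), and its axis within 0.2 rad of the slot's direction (x of short_stud in the frame of slot_short between -0.008 and 0.008 m and y of short_stud in the frame of slot_short between -0.008 and 0.008 m and z of short_stud in the frame of slot_short between 0.0055 and 0.0135 m and angle between the x axis of short_stud and the x axis of slot_short, either way round below 0.2 rad and linear speed of each of short_stud, long_stud below 0.02 m/s and x of long_stud in the frame of slot_long between -0.008 and 0.008 m and y of long_stud in the frame of slot_long between -0.008 and 0.008 m and z of long_stud in the frame of slot_long between 0.0055 and 0.0135 m and angle between the x axis of long_stud and the x axis of slot_long, either way round below 0.2 rad); the robot touches nothing.
It fails at once if the tape measure is pushed more than 30 mm from its place (distance of tape_measure from where it was at the start of the episode above 0.03 m).
It fails at once if the stapler is pushed more than 30 mm from its place (distance of stapler from where it was at the start of the episode above 0.03 m).
It fails at once if the eraser is pushed more than 30 mm from its place (distance of eraser from where it was at the start of the episode above 0.03 m).
It also fails if it takes over 58 s, if anything falls off the work surface, if the arm or the gripper's body presses on something with over 40 N, if the wrist force passes 120 N, or if a joint passes its speed limit or range.

### The arm

A 7-joint arm with a two-finger parallel gripper is mounted at the origin on a cart in front of the work surface, level with it; the furniture and walls round the work are solid. World frame = base frame: x ahead of the robot, y to its left, z up, the work surface at z = 0. Lengths are in m, angles in rad, forces in N, time in s.
With the tool pointing down it reaches from about 0.4 to 0.925 m from the base axis. Payload 5.6 kg.
Tool frame: the origin (TCP) lies where the fingers leave the gripper's body, on its centre line; the fingertips stand 73 mm ahead of it and the grasp point (between the pads) lies 54 mm ahead of it (grip_point_offset is the distance from the TCP to the grasp point, in m); z points along the fingers, y is the line along which they close (so a half turn about z gives the same grasp; the last joint's range is limited). The gripper opens to 85 mm and grips with 20 to 120 N. Pads are 22 mm wide; open, the fingers measure 114 mm over their backs; the gripper's body (76 mm by 85 mm) begins 54 mm behind the grasp point. The pads swing forward as they close: fully open they stand 13 mm farther back than shut.
Start: joints at [1.21, 0.468, -0.012, 1.603, 0.006, 1.071, -0.056], TCP at [0.203, -0.617, 0.304] pointing down, gripper open.
Joint ranges: [-2.53, 2.53], [-0.31, 2.02], [-1.57, 1.55], [0.28, 2.44], [-1.29, 4.43], [0.15, 1.84], [-2.92, 2.92]. Speed limits (rad/s): [2.57, 2.57, 3.14, 3.14, 3.14, 3.14, 3.14].

### API

Orientations are given as a rotation vector (axis times angle).
In Python, from cell import read_state, camera, calibration, close_job, cut_out, grip_point_offset gives the robot as it stands. The module is installed in compiled form; this text tells all that it offers.
- The arm moves only by the tool apply_moves, never from a script. Its argument "plan" is a list of rows, each an object of numbers: "tx", "ty", "tz": the shift along the tool's x, y, z in cm; "turn": the turn about the tool's z in degrees. A call has 1 to 5 rows; each row shifts and turns the commanded pose from where the row before left it, along the tool's axes as they then stand; what a row does not reach is not made up. A row lasts 1/8 s, in which the tool goes at most 62.5 mm and 10.7 degrees, less where a joint would pass 70% of its speed; a pose out of reach is approached as far as the arm can. A call with a gripper value outside its range is refused whole. "hand" is the finger opening in cm, from 0 to 8.54, set as the call begins (left out, the last holds). The fingers move at their own pace and stop on an object; "newtons" is the grip in N (left out, the last holds). Time passes only in rows, so rows that do not move let the fingers close. It gives the time, the measured TCP pose, the force, the opening and the grip force at its end, in the units of the state.
- read_state(): the state, without advancing time (a new reading comes with each control period).
- camera(name): name is "side" or "top"; returns the picture (420x560x3 uint8, red, green, blue); there is no depth.
- calibration(name): a dict with "intrinsics" (3x3 intrinsics, pixels), "R" (3x3) and "t" (3): a world point X has camera coordinates R X + t. Camera axes: x right, y down, z forward; pixel columns grow to the right and rows downward; lengths in m; the calibration is good to about 2 mm. A picture is of the moment at which its call begins. calibration takes no time and is no camera call.
- close_job(): hands the job in; it is judged then, once.
Trained networks look in the newest picture that a camera, given by its name, has taken for a name from the list of things; names that differ only in an ending like _2 or _b are one class to them, and where a whole thing is asked for, a point or a joint stands for the part that bears it (a point fixed in the world has none). Each returns a list of dicts, best first, with "conf" (0 to 1); they miss things now and then, are a little off and sometimes report something else, mostly with a low value. They report only what shows in the picture. A call takes as long as a camera call. They do not tell look-alikes from the thing itself.
- cut_out(camera, thing): "pixels" (420x560 bool, what is visible of it) and "rect" ([centre column, centre row, width, height] in pixels, round what is visible of it).
The state is a dict: "clock": time; "q": joint angles; "joint_vel": joint speeds; "joint_torque": joint torques, N m; "eef_pos": TCP position; "ee_rot": TCP orientation; "wrist_force": force on the tool from outside, world axes, zero at the start; "wrist_torque": the same for the moment, N m; "opening": finger opening in m; "gripper_force": force on a finger pad.
Only numpy, scipy, OpenCV 4.12 (cv2) and the standard library are available. Lean on these libraries where they do the work, as an engineer would, in place of code of your own. Each camera call takes 0.05 s, during which the arm holds its last target. There are 200 camera calls.

## Working session

There is one attempt and no reset: what is moved stays moved. The work goes in short steps, Python scripts to look and compute and a tool call to move; the robot and the scene stay as the last step left them, time stands still between calls to the robot, and variables do not carry over. Pictures are saved under pics/ and viewed, at most 10 in all, crops included, and the job is handed in when it is done.

Besides the shell and the picture viewer there is one more tool, called after ">>>" as name(argument=value, ...), one argument or row to a line, values as JSON. apply_moves: Moves the arm, as the interface text tells. Its arguments: {"type":"object","properties":{"plan":{"type":"array"},"hand":{"type":"number"},"newtons":{"type":"number"}},"required":["plan"]}

```bash
mkdir -p pics; python3 - <<'E'
from cell import *
import cv2,numpy as np
for n in("top","side"):
    im=camera(n); cv2.imwrite(f"pics/{n}0.png",im[:,:,::-1])
    c=calibration(n); print(n,c["intrinsics"],c["R"],c["t"])
    for t in("short_stud","long_stud","tray","rack"):
        for d in cut_out(n,t)[:5]: print(t,round(d["conf"],2),np.round(d["rect"],1))
s=read_state(); print(s["clock"],s["eef_pos"],s["ee_rot"],s["opening"],grip_point_offset)
E
```

```text
top [[493.21274264   0.         280.41037874]
 [  0.         493.21274264 214.88215479]
 [  0.           0.           1.        ]] [[ 0.0061583  -0.99994121 -0.00892433]
 [-0.98281577 -0.00440587 -0.18453657]
 [ 0.1844864   0.0099074  -0.98278513]] [-0.05385132  0.57026306  1.04812911]
short_stud 0.71 [425.  206.9  26.3  21. ]
short_stud 0.63 [340.1 236.   15.6  25.6]
long_stud 0.8 [313.  247.8  17.8  33.7]
long_stud 0.26 [337.6 240.2 109.6  78.5]
tray 0.56 [336.3 240.4 105.4  77.7]
rack 0.8 [169.3 235.9  59.6  85.5]
side [[464.5050551    0.         275.48956634]
 [  0.         464.5050551  206.48459681]
 [  0.           0.           1.        ]] [[ 0.99884016 -0.04798857 -0.00392878]
 [-0.02992966 -0.55489519 -0.83138171]
 [ 0.03771675  0.83053502 -0.55568788]] [-0.57279645  0.02854751  1.03700728]
short_stud 0.79 [255.9 260.4  33.6  17.2]
short_stud 0.72 [299.5 344.2  27.3  34.2]
short_stud 0.33 [233.9 154.2  36.   42. ]
long_stud 0.69 [276.4 202.7  11.9  21.3]
long_stud 0.64 [242.  242.6  40.3  18.6]
tray 0.63 [256.1 265.4  87.   89.2]
rack 0.74 [254.8 166.8  77.3  25.5]
0.5 [ 0.20305726 -0.61743956  0.30382601] [-3.10194284e+00 -4.96963368e-01  7.92201776e-05] 0.08541965057012699 0.0539
```

```bash
python3 - <<'E'
import cv2,numpy as np
a=cv2.imread("pics/top0.png");b=cv2.imread("pics/side0.png")
a=cv2.resize(a[150:310,120:460],None,fx=2.35,fy=2.35,interpolation=3)
cv2.imwrite("pics/topc.png",a)
b=cv2.resize(b[130:380,150:400],None,fx=2.4,fy=2.4,interpolation=3); cv2.imwrite("pics/sidec.png",b)
E
```

```text
(no output)
```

View pics/topc.png

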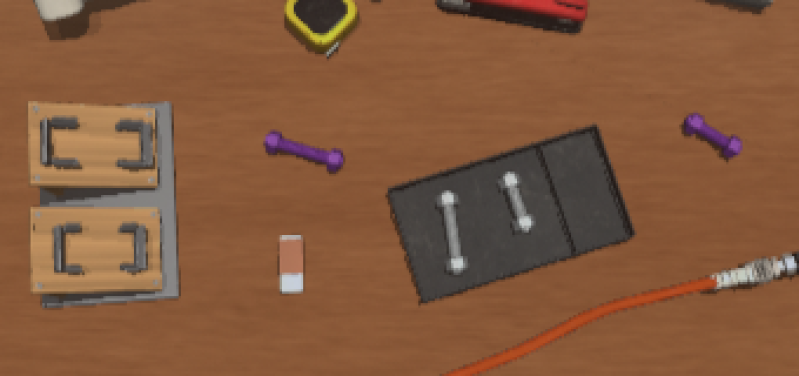

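View pics/sidec.png

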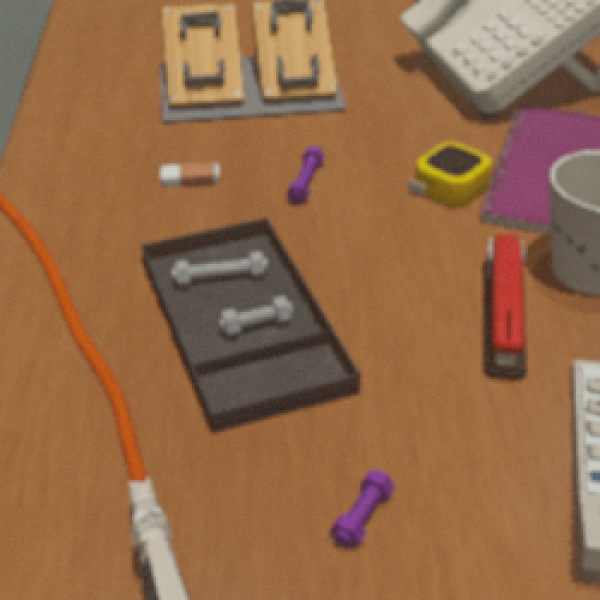

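The top crop shows two silver studs in the tray. The long one runs from crop (447,198) to (457,265), the short one from (510,180) to (525,223). The studs at (305,150) and (713,135) are purple, so they are look-alikes and not meant. The upper gauge at (98,143) has the longer slot and the lower one at (98,248) the shorter. I'll enlarge to confirm.

```bash
python3 - <<'E'
import cv2,numpy as np
a=cv2.imread("pics/top0.png");b=cv2.imread("pics/side0.png")
r=lambda i,f:cv2.resize(i,None,fx=f,fy=f,interpolation=3)
A=r(a[190:285,125:205],6); B=r(b[125:185,212:298],4.6)   # offsets
C=r(a[215:275,295:360],4.6)
out=np.zeros((600,800,3),np.uint8)
out[:570,:480]=A; 
B=B[:,:]; B2=r(b[125:185,212:298],3.7); out[:B2.shape[0],481:481+B2.shape[1]]=B2
out[230:230+C.shape[0],481:481+C.shape[1]]=C
cv2.imwrite("pics/zoom.png",out)
E
```

```text
(no output)
```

View pics/zoom.png

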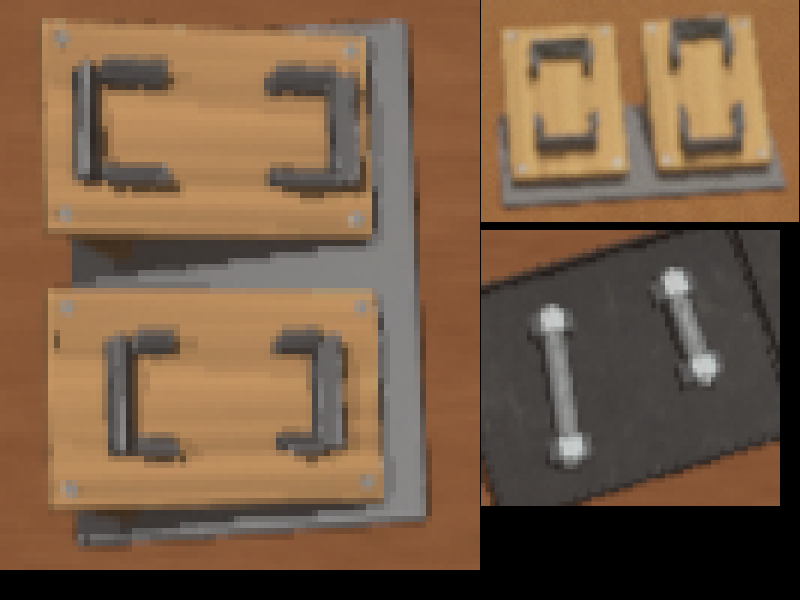

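```bash
cat > h.py <<'E'
from cell import *
import cv2,numpy as np
from scipy.optimize import least_squares
from scipy.spatial.transform import Rotation as Ro
cal={n:calibration(n) for n in("top","side")}
def proj(n,X):
    c=cal[n];p=(np.atleast_2d(X)@c["R"].T+c["t"])@c["intrinsics"].T
    return p[:,:2]/p[:,2:]
def onplane(n,uv,z):
    c=cal[n];d=c["R"].T@np.linalg.solve(c["intrinsics"],[uv[0],uv[1],1]);o=-c["R"].T@c["t"]
    return o+d*(z-o[2])/d[2]
def slotT(x,y,yaw): # slot x along horizontal heading yaw, rising 30deg
    return Ro.from_euler("ZY",[yaw,-np.pi/6]),np.array([x,y,.048])
E
python3 - <<'E'
from h import *
S=np.array
tl=S([(62,38),(350,50),(66,213),(357,218)])/6+[125,190]
ts=S([(66,307),(362,307),(70,488),(366,481)])/6+[125,190]
# order: (x+,y-),(x-,y-),(x+,y+),(x-,y+)  (slot y ~ -world x)
sl=(S([(742,20),(760,160),(658,22),(665,160)])-[481,0])/3.7+[212,125]
ss=(S([(600,33),(616,165),(513,36),(518,168)])-[481,0])/3.7+[212,125]
sg=S([(1,-1,0),(-1,-1,0),(1,1,0),(-1,1,0)])
def P(p,a,b):
    R,t=slotT(*p); return R.apply(sg*[a,b,0])+t
def f(v):
    r=[]
    for p,T,Sd in((v[:3],tl,sl),(v[3:6],ts,ss)):
        X=P(p,v[6],v[7]); r+=[proj("top",X)-T,proj("side",X)-Sd]
    return np.concatenate(r).ravel()
s=least_squares(f,[.55,.28,1.57,.45,.28,1.57,.055,.035],loss="soft_l1",x_scale=[.1,.1,.1,.1,.1,.1,.01,.01])
print(np.round(s.x,4)); print(np.round(f(s.x).reshape(-1,4,2).mean(1),2),np.abs(f(s.x)).max())
d=s.x[:2]-s.x[3:5];print("spacing",np.linalg.norm(d), "dir",np.arctan2(d[1],d[0])+np.pi/2)
for p,L in((s.x[:3],.044),(s.x[3:6],.034)):
    R,t=slotT(*p)
    X=R.apply([(L,15e-3,0),(L,-15e-3,0),(-L,15e-3,0),(-L,-15e-3,0),(.02,-.015,.0),(-.02,-.015,0)])+t
    print("top zoom",np.round((proj("top",X)-[125,190])*6).tolist())
# studs
for n,boxes in(("top",dict(long=(300,226,326,270),short=(328,220,352,252))),("side",dict(long=(216,230,264,250),short=(238,250,274,272)))):
    im=cv2.imread(f"pics/{n}0.png")
    for k,(x0,y0,x1,y1) in boxes.items():
        m=im[y0:y1,x0:x1].min(2)>85
        v,u=np.nonzero(m); pts=np.c_[u+x0,v+y0]
        W=S([onplane(n,p,.013) for p in pts]); c=(W.min(0)+W.max(0))/2
        U,s_,V=np.linalg.svd(W[:,:2]-W[:,:2].mean(0)); q=(W[:,:2]-W[:,:2].mean(0))@V[0]
        mid=W[:,:2].mean(0)+V[0]*(q.max()+q.min())/2
        print(n,k,len(pts),"mean",np.round(W.mean(0),4),"mid",np.round(mid,4),"len",round(np.ptp(q),4),"ang",round(np.degrees(np.arctan2(V[0,1],V[0,0]))%180,1))
E
```

```text
[0.5775 0.2193 1.6406 0.4771 0.2111 1.643  0.0554 0.0325]
[[ 0.02  0.14]
 [ 0.07 -0.12]
 [ 0.14  0.39]
 [ 0.55 -0.42]] 1.8729357757082141
spacing 0.10070061520978449 dir 1.6516452454017723
top zoom [[95.0, 166.0], [94.0, 86.0], [327.0, 173.0], [325.0, 96.0], [159.0, 89.0], [264.0, 94.0]]
top zoom [[129.0, 439.0], [127.0, 357.0], [311.0, 437.0], [309.0, 357.0], [166.0, 357.0], [273.0, 357.0]]
top long 199 mean [ 0.5007 -0.1232  0.013 ] mid [ 0.5007 -0.1232] len 0.081 ang 7.9
top short 156 mean [ 0.5309 -0.1866  0.013 ] mid [ 0.5308 -0.1867] len 0.0611 ang 18.4
side long 291 mean [ 0.4976 -0.1201  0.013 ] mid [ 0.4976 -0.1201] len 0.0832 ang 8.7
side short 261 mean [ 0.5279 -0.1839  0.013 ] mid [ 0.5279 -0.184 ] len 0.0638 ang 19.2
```

```bash
cat >> h.py <<'E'
def go(x,y,z,yaw=None):
    s=read_state();R=Ro.from_rotvec(s["ee_rot"]);M=R.as_matrix()
    d=R.inv().apply(np.array([x,y,z])-s["eef_pos"])*100
    cy=np.degrees(np.arctan2(M[1,0],M[0,0]))
    t=None if yaw is None else -((yaw-cy+90)%180-90)
    print("t",s["clock"],"pos",np.round(s["eef_pos"],4),"yaw",round(cy,1),"open",round(s["opening"],4),"F",np.round(s["wrist_force"],1),"gf",np.round(s["gripper_force"],1))
    print("  dtool cm",np.round(d,2),"turn",t)
E
python3 - <<'E'
from h import *
go(.529,-.1855,.20,18.7)
E
```

```text
t 0.5 pos [ 0.2031 -0.6174  0.3038] yaw 18.2 open 0.0854 F [-0.1  0.   0.1] gf 0.0
  dtool cm [ 44.46 -30.85  10.38] turn -0.49594344815983504
```

>>> apply_moves(
  plan=[
    {"tx": 4.4,"ty": -3.1},
    {"tx": 4.4,"ty": -3.1},
    {"tx": 4.4,"ty": -3.1},
    {"tx": 4.4,"ty": -3.1},
    {"tx": 4.4,"ty": -3.1},
  ],
  hand=4.2,
  newtons=25,
)

```text
validation failed for argument at $.pl...
```

>>> apply_moves(
  plan=[
    {"tx": 4.4,"ty": -3.1},
    {"tx": 4.4,"ty": -3.1},
    {"tx": 4.4,"ty": -3.1},
    {"tx": 4.4,"ty": -3.1},
    {"tx": 4.4,"ty": -3.1},
  ],
)

```text
validation failed for argument at $.pl...
```

```bash
python3 - <<'E'
from h import *
go(.529,-.1855,.079,18.7)
E
```

```text
t 0.5 pos [ 0.2031 -0.6174  0.3038] yaw 18.2 open 0.0854 F [-0.1  0.   0.1] gf 0.0
  dtool cm [ 44.46 -30.85  22.48] turn -0.49594344815983504
```

Rows may need all four keys, so I'll send them all.

>>> apply_moves(
  plan=[
    {"tx": 4.4,"ty": -3.1,"tz": 0,"turn": 0},
    {"tx": 4.4,"ty": -3.1,"tz": 0,"turn": 0},
    {"tx": 4.4,"ty": -3.1,"tz": 0,"turn": 0},
    {"tx": 4.4,"ty": -3.1,"tz": 0,"turn": 0},
    {"tx": 4.4,"ty": -3.1,"tz": 0,"turn": 0},
  ],
  hand=4.2,
  newtons=25,
)

```text
clock: 1.12
eef_pos: [0.3646, -0.4001, 0.3042]
ee_rot: [3.101, 0.497, 0.001]
wrist_force: [0.5, -0.8, 0.2]
opening: 0.042
gripper_force: 0.0
```

>>> apply_moves(
  plan=[
    {"tx": 4.4,"ty": -3.1,"tz": 0,"turn": 0},
    {"tx": 4.4,"ty": -3.1,"tz": 0,"turn": 0},
    {"tx": 4.4,"ty": -3.1,"tz": 0,"turn": 0},
    {"tx": 4.4,"ty": -3.1,"tz": 0,"turn": 0},
    {"tx": 4.4,"ty": -3.1,"tz": 0,"turn": 0},
  ],
)

```text
clock: 1.75
eef_pos: [0.5251, -0.1842, 0.3042]
ee_rot: [3.102, 0.496, 0.001]
wrist_force: [1.1, -1.1, -0.4]
opening: 0.0419
gripper_force: 0.0
```

>>> apply_moves(
  plan=[
    {"tx": 0,"ty": 0,"tz": 5,"turn": -0.5},
    {"tx": 0,"ty": 0,"tz": 5,"turn": 0},
    {"tx": 0,"ty": 0,"tz": 3,"turn": 0},
    {"tx": 0,"ty": 0,"tz": 0,"turn": 0},
  ],
)

```text
clock: 2.25
eef_pos: [0.5229, -0.1851, 0.1718]
ee_rot: [-3.097, -0.51, 0.007]
wrist_force: [-0.2, 0.6, 0.9]
opening: 0.042
gripper_force: 0.0
```

```bash
python3 - <<'E'
from h import *
go(.529,-.1855,.079,18.7)
a=camera("top");b=camera("side")
r=lambda i,f:cv2.resize(i,None,fx=f,fy=f,interpolation=3)
A=r(a[195:275,290:390],4);B=r(b[210:310,215:315],4)[:,:,:]
o=np.zeros((400,800,3),np.uint8);o[:320,:400]=A;o[:,400:]=B
cv2.imwrite("pics/g1.png",o[:,:,::-1])
E
```

```text
t 2.25 pos [ 0.5229 -0.1851  0.1718] yaw 18.7 open 0.042 F [-0.2  0.6  0.9] gf 0.0
  dtool cm [0.61 0.26 9.28] turn 0.010462762740374387
```

View pics/g1.png

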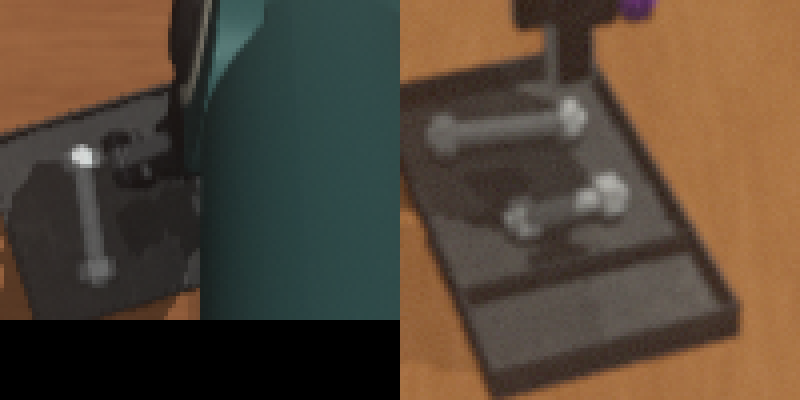

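The top view is blocked by the arm. The side view shows the open fingers above the tray and both studs unmoved, the short one at crop (565,205). I'll go down.

>>> apply_moves(
  plan=[
    {"tx": 0.6,"ty": 0.26,"tz": 3.3,"turn": 0},
    {"tx": 0,"ty": 0,"tz": 3,"turn": 0},
    {"tx": 0,"ty": 0,"tz": 3,"turn": 0},
    {"tx": 0,"ty": 0,"tz": 0,"turn": 0},
  ],
)

```text
clock: 2.85
eef_pos: [0.5305, -0.1861, 0.0808]
ee_rot: [-3.099, -0.51, 0.002]
wrist_force: [-0.4, -0.2, 0.4]
opening: 0.0419
gripper_force: 0.0
```

>>> apply_moves(
  plan=[
    {"tx": 0,"ty": 0,"tz": 0,"turn": 0},
    {"tx": 0,"ty": 0,"tz": 0,"turn": 0},
    {"tx": 0,"ty": 0,"tz": 0,"turn": 0},
    {"tx": 0,"ty": 0,"tz": 0,"turn": 0},
  ],
  hand=0,
  newtons=25,
)

```text
clock: 3.35
eef_pos: [0.532, -0.1864, 0.0829]
ee_rot: [3.098, 0.51, 0.005]
wrist_force: [-0.5, 0.3, 7.0]
opening: 0.0106
gripper_force: 26.2
```

>>> apply_moves(
  plan=[
    {"tx": 0,"ty": 0,"tz": -3,"turn": 0},
    {"tx": 0,"ty": 0,"tz": -5,"turn": 0},
    {"tx": 0,"ty": 0,"tz": -5,"turn": -10},
    {"tx": 0,"ty": 0,"tz": -4,"turn": -10},
    {"tx": 0,"ty": 0,"tz": 0,"turn": -10},
  ],
)

```text
clock: 3.98
eef_pos: [0.5325, -0.1866, 0.2555]
ee_rot: [2.853, 1.301, 0.009]
wrist_force: [0.0, 0.4, -1.8]
opening: 0.0105
gripper_force: 25.5
```

```bash
python3 - <<'E'
from h import *
go(.477,.211-.013,.25,94.2)
b=camera("side");s=read_state()
u,v=proj("side",s["eef_pos"]-[0,0,.07])[0].astype(int)
cv2.imwrite("pics/g2.png",cv2.resize(b[max(0,v-50):v+50,max(0,u-50):u+50],None,fx=5,fy=5)[:,:,::-1])
E
```

```text
t 3.975 pos [ 0.5325 -0.1866  0.2555] yaw 49.0 open 0.0105 F [ 0.   0.4 -1.8] gf 25.5
  dtool cm [ 25.4  -29.41   0.38] turn -45.17446484679664
```

View pics/g2.png

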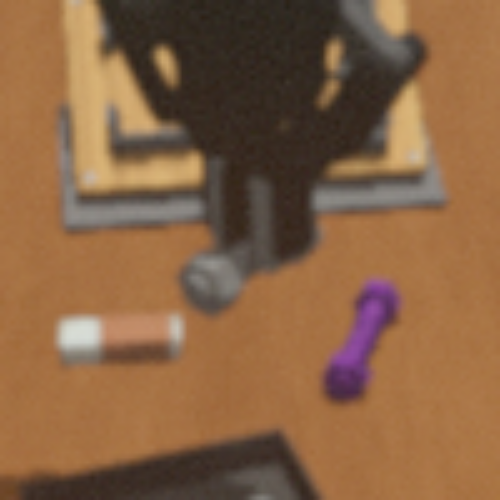

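The side view shows the silver short stud held across the fingers at crop (235,265). Next I carry it to the short slot.

>>> apply_moves(
  plan=[
    {"tx": 5,"ty": -5.8,"tz": 0,"turn": 0},
    {"tx": 4,"ty": -4.6,"tz": 0,"turn": 0},
    {"tx": 4,"ty": -4.6,"tz": 0,"turn": 0},
    {"tx": 4,"ty": -4.6,"tz": 0,"turn": 0},
    {"tx": 4,"ty": -4.6,"tz": 0,"turn": 0},
  ],
)

```text
clock: 4.65
eef_pos: [0.4888, 0.119, 0.2511]
ee_rot: [2.864, 1.291, 0.0]
wrist_force: [1.0, -0.2, -0.0]
opening: 0.0102
gripper_force: 25.5
```

>>> apply_moves(
  plan=[
    {"tx": 3,"ty": -3.5,"tz": 0,"turn": -9},
    {"tx": 0,"ty": 0,"tz": 0,"turn": -9},
    {"tx": 0,"ty": 0,"tz": 0,"turn": -9},
    {"tx": 0,"ty": 0,"tz": 0,"turn": -9},
    {"tx": 0,"ty": 0,"tz": 0,"turn": -9},
  ],
)

```text
clock: 5.28
eef_pos: [0.4826, 0.1629, 0.2508]
ee_rot: [2.146, 2.295, -0.001]
wrist_force: [0.2, 0.1, 0.1]
opening: 0.0102
gripper_force: 25.5
```

```bash
cat >> h.py <<'E'
def above(slot,cx,cz,off,dz):
    yaw=np.radians(94.2);u=np.array([np.cos(yaw),np.sin(yaw),0])
    m=np.array([*slot,.048]);a=cx*.866-cz*.5+off
    return m+u*a+[0,0,cz*.866+cx*.5+dz]
E
python3 - <<'E'
from h import *
p=above((.477,.2112),-.001,.045,.0025,.0714)
print(p);go(*p,94.2)
E
```

```text
[0.47852819 0.19039004 0.15787   ]
t 5.275 pos [0.4826 0.1629 0.2508] yaw 93.8 open 0.0102 F [0.2 0.1 0.1] gf 25.5
  dtool cm [ 2.78 -0.22  9.29] turn -0.35146519911072005
```

>>> apply_moves(
  plan=[
    {"tx": 2.8,"ty": -0.2,"tz": 3,"turn": -0.4},
    {"tx": 0,"ty": 0,"tz": 4,"turn": 0},
    {"tx": 0,"ty": 0,"tz": 2.3,"turn": 0},
    {"tx": 0,"ty": 0,"tz": 0,"turn": 0},
    {"tx": 0,"ty": 0,"tz": 0,"turn": 0},
  ],
)

```text
clock: 5.9
eef_pos: [0.4795, 0.1912, 0.1587]
ee_rot: [2.141, 2.298, 0.002]
wrist_force: [-0.2, -0.4, -1.6]
opening: 0.0105
gripper_force: 25.5
```

```bash
python3 - <<'E'
from h import *
go(*above((.477,.2112),-.001,.021,.0025,.0714),94.2)
a=camera("top");b=camera("side")
r=lambda i,f:cv2.resize(i,None,fx=f,fy=f,interpolation=3)
o=np.zeros((480,800,3),np.uint8);o[:480,:400]=r(a[185:281,125:205],5);o[:400,400:]=r(b[110:190,212:292],5)
cv2.imwrite("pics/p1.png",o[:,:,::-1])
E
```

```text
t 5.9 pos [0.4795 0.1912 0.1587] yaw 94.0 open 0.0105 F [-0.2 -0.4 -1.6] gf 25.5
  dtool cm [ 1.12 -0.11  2.16] turn -0.15012111071547452
```

View pics/p1.png

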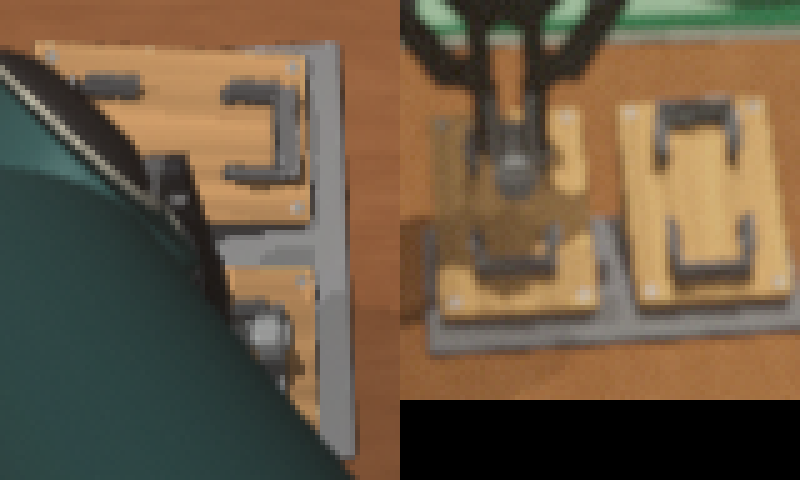

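The side view shows the stud above the short slot with its lower nut at crop (515,172), in line with the slot's lower bracket at (513,265). I'll descend along the slot's normal.

>>> apply_moves(
  plan=[
    {"tx": 0.5,"ty": -0.1,"tz": 0.9,"turn": 0},
    {"tx": 0.4,"ty": 0,"tz": 0.7,"turn": 0},
    {"tx": 0,"ty": 0,"tz": 0,"turn": 0},
    {"tx": 0,"ty": 0,"tz": 0,"turn": 0},
  ],
)

```text
clock: 6.5
eef_pos: [0.4774, 0.1999, 0.1418]
ee_rot: [-2.14, -2.3, 0.0]
wrist_force: [0.3, 0.1, 0.1]
opening: 0.0108
gripper_force: 25.5
```

>>> apply_moves(
  plan=[
    {"tx": 0.2,"ty": 0,"tz": 0.35,"turn": 0},
    {"tx": 0.1,"ty": 0,"tz": 0.17,"turn": 0},
    {"tx": 0,"ty": 0,"tz": 0,"turn": 0},
  ],
)

```text
clock: 6.88
eef_pos: [0.4772, 0.2029, 0.1365]
ee_rot: [-2.14, -2.3, 0.0]
wrist_force: [-1.0, -0.9, -0.1]
opening: 0.0103
gripper_force: 25.5
```

```bash
python3 - <<'E'
from h import *
go(*above((.477,.2112),-.001,.0115,.0025,.0714),94.2)
E
```

```text
t 6.875 pos [0.4772 0.2029 0.1365] yaw 94.1 open 0.0103 F [-1.  -0.9 -0.1] gf 25.5
  dtool cm [0.42 0.05 0.77] turn -0.08242700103573952
```

>>> apply_moves(
  plan=[
    {"tx": 0.1,"ty": 0,"tz": 0.17,"turn": 0},
    {"tx": 0.1,"ty": 0,"tz": 0.17,"turn": 0},
    {"tx": 0,"ty": 0,"tz": 0,"turn": 0},
  ],
)

```text
clock: 7.25
eef_pos: [0.4775, 0.2035, 0.1338]
ee_rot: [2.14, 2.297, -0.003]
wrist_force: [-0.9, -4.5, 8.3]
opening: 0.0105
gripper_force: 27.0
```

>>> apply_moves(
  plan=[
    {"tx": 0.1,"ty": 0,"tz": 0.17,"turn": 0},
    {"tx": 0.05,"ty": 0,"tz": 0.09,"turn": 0},
    {"tx": 0,"ty": 0,"tz": 0,"turn": 0},
  ],
)

```text
clock: 7.62
eef_pos: [0.4776, 0.2037, 0.1317]
ee_rot: [2.14, 2.295, -0.006]
wrist_force: [-3.1, -9.2, 14.3]
opening: 0.0107
gripper_force: 30.9
```

```bash
python3 - <<'E'
from h import *
go(*above((.477,.2112),-.001,.0095,.0025,.0714),94.2)
a=camera("top");b=camera("side")
r=lambda i,f:cv2.resize(i,None,fx=f,fy=f,interpolation=3)
o=np.zeros((480,800,3),np.uint8);o[:480,:400]=r(a[185:281,125:205],5);o[:400,400:]=r(b[110:190,212:292],5)
cv2.imwrite("pics/p2.png",o[:,:,::-1])
E
```

```text
t 7.625 pos [0.4776 0.2037 0.1317] yaw 94.0 open 0.0107 F [-3.1 -9.2 14.3] gf 30.9
  dtool cm [ 0.44 -0.01  0.46] turn -0.2028942579923978
```

View pics/p2.png

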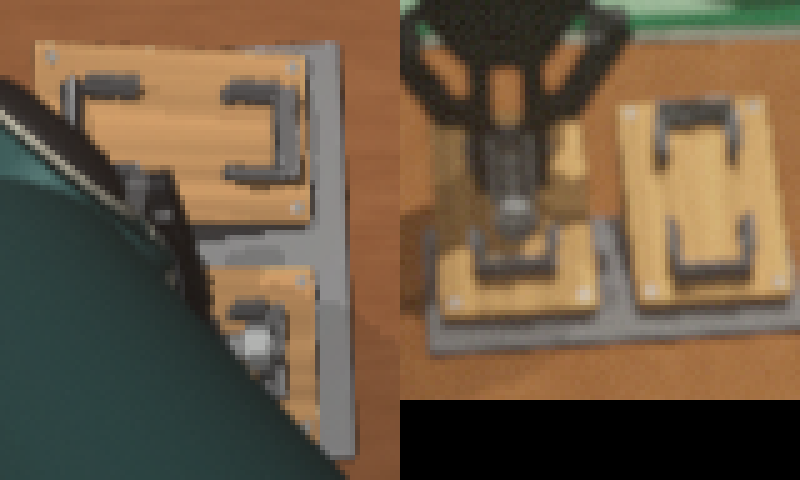

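The lower nut has moved to crop (515,210), inside the slot. Contact force is building along the slope's normal. I'll press a little more to pivot the stud.

>>> apply_moves(
  plan=[
    {"tx": 0.1,"ty": 0,"tz": 0.17,"turn": 0},
    {"tx": 0.1,"ty": 0,"tz": 0.17,"turn": 0},
    {"tx": 0,"ty": 0,"tz": 0,"turn": 0},
  ],
)

```text
clock: 8.1
eef_pos: [0.4778, 0.2032, 0.1283]
ee_rot: [2.14, 2.291, -0.012]
wrist_force: [-2.9, -15.6, 19.1]
opening: 0.0104
gripper_force: 35.6
```

>>> apply_moves(
  plan=[
    {"tx": 0.1,"ty": 0,"tz": 0.17,"turn": 0},
    {"tx": 0.05,"ty": 0,"tz": 0.1,"turn": 0},
    {"tx": 0,"ty": 0,"tz": 0,"turn": 0},
  ],
)

```text
clock: 8.48
eef_pos: [0.4779, 0.2028, 0.1259]
ee_rot: [2.14, 2.288, -0.016]
wrist_force: [-3.8, -20.0, 24.4]
opening: 0.0107
gripper_force: 40.0
```

```bash
python3 - <<'E'
from h import *
go(*above((.477,.2112),-.001,.0095,.0025,.0714),94.2)
E
```

```text
t 8.475 pos [0.4779 0.2028 0.1259] yaw 93.8 open 0.0107 F [ -3.8 -20.   24.4] gf 40.0
  dtool cm [ 0.53 -0.03 -0.13] turn -0.3740837938426722
```

```bash
python3 - <<'E'
from h import *
a=camera("top");b=camera("side")
r=lambda i,f:cv2.resize(i,None,fx=f,fy=f,interpolation=3)
o=np.zeros((600,800,3),np.uint8);o[:400,:300]=r(a[215:295,140:200],5);o[:,300:]=r(b[135:195,220:270],10)
cv2.imwrite("pics/p3.png",o[:,:,::-1])
E
```

```text
(no output)
```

View pics/p3.png

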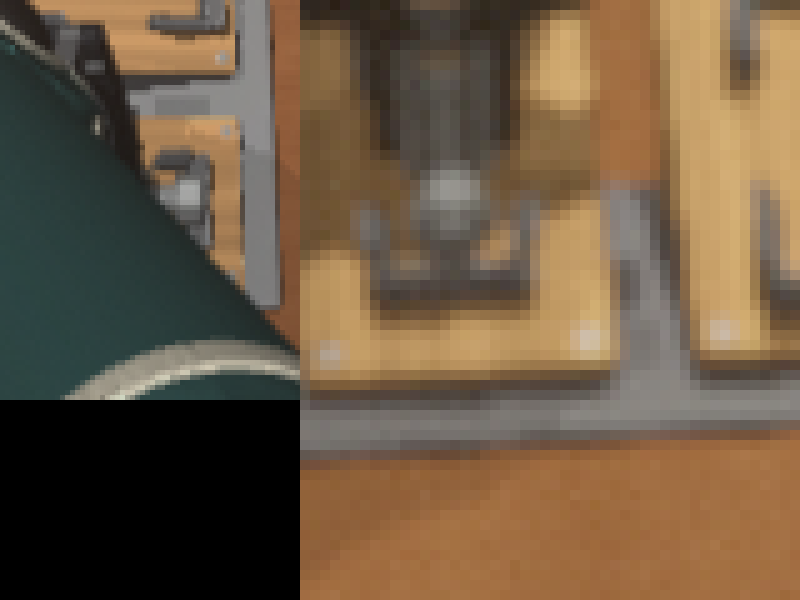

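The side view shows the lower nut at about px (234.5,155). Seated would be about 158, so the stud is partly pivoted and between the walls. I'll ease off the side load and release.

>>> apply_moves(
  plan=[
    {"tx": -0.3,"ty": 0,"tz": 0,"turn": 0},
    {"tx": 0,"ty": 0,"tz": 0,"turn": 0},
  ],
)

```text
clock: 8.82
eef_pos: [0.4779, 0.2024, 0.1259]
ee_rot: [2.14, 2.292, -0.01]
wrist_force: [-3.6, -13.0, 20.3]
opening: 0.0107
gripper_force: 38.6
```

>>> apply_moves(
  plan=[
    {"tx": 0,"ty": 0,"tz": 0,"turn": 0},
    {"tx": 0,"ty": 0,"tz": 0,"turn": 0},
    {"tx": 0,"ty": 0,"tz": -0.5,"turn": 0},
    {"tx": 0,"ty": 0,"tz": -4,"turn": 0},
    {"tx": 0,"ty": 0,"tz": -5,"turn": 0},
  ],
  hand=3.6,
)

```text
clock: 9.45
eef_pos: [0.4762, 0.2071, 0.2199]
ee_rot: [-2.138, -2.299, 0.003]
wrist_force: [0.3, 0.5, 1.2]
opening: 0.0359
gripper_force: 0.0
```

>>> apply_moves(
  plan=[
    {"tx": -5,"ty": 0,"tz": -3,"turn": 10},
    {"tx": -6,"ty": 0,"tz": 0,"turn": 0},
    {"tx": -6,"ty": 0,"tz": 0,"turn": 0},
    {"tx": -6,"ty": 0,"tz": 0,"turn": 0},
    {"tx": -5,"ty": 0,"tz": 0,"turn": 0},
  ],
)

```text
clock: 10.07
eef_pos: [0.4566, -0.0738, 0.2499]
ee_rot: [2.333, 2.103, 0.0]
wrist_force: [0.8, -0.4, 0.5]
opening: 0.0362
gripper_force: 0.0
```

```bash
python3 - <<'E'
from h import *
go(.4995,-.1220,.20,8.2)
a=camera("top");b=camera("side")
r=lambda i,f:cv2.resize(i,None,fx=f,fy=f,interpolation=3)
o=np.zeros((600,800,3),np.uint8);o[:600,:400]=r(a[195:285,135:195],6.667)[:600,:400];o[:480,400:]=r(b[130:190,215:265],8)
cv2.imwrite("pics/p4.png",o[:,:,::-1])
E
```

```text
t 10.075 pos [ 0.4566 -0.0738  0.2499] yaw 84.1 open 0.0362 F [ 0.8 -0.4  0.5] gf 0.0
  dtool cm [-4.35  4.77  4.99] turn 75.87646475671592
```

View pics/p4.png

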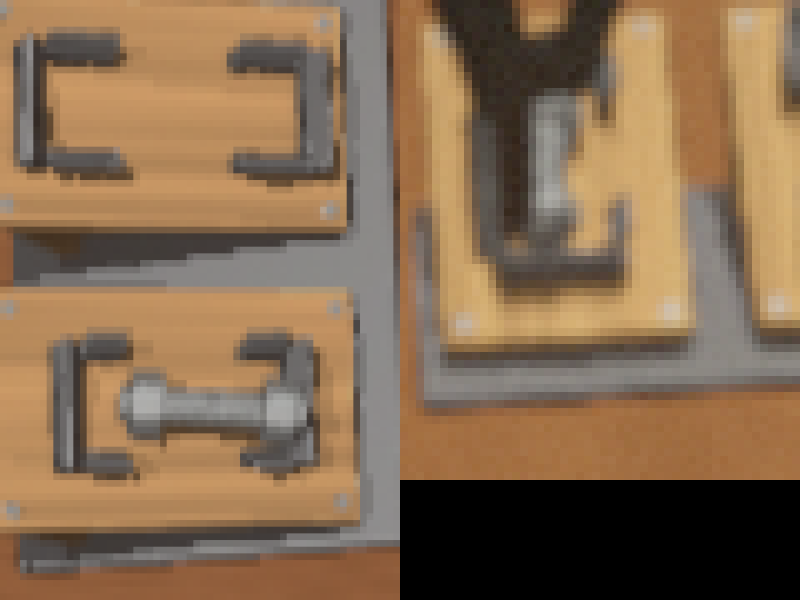

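```bash
python3 - <<'E'
from h import *
R,t=slotT(.477,.2112,np.radians(94.2))
for cx in(-4,-8,-12):
  for pit in(0,10):
    q=Ro.from_euler("y",-(-pit),degrees=True)  # + : tail (low end) up
    X=R.apply(q.apply([(.0215,0,.004),(-.0215,0,.004)])+[cx/1e3,0,.0095+.0215*np.sin(np.radians(pit))])+t
    print(cx,pit,np.round(proj("top",X),1).tolist(),np.round(proj("side",X),1).tolist())
print("seen top (157.0,255.7)(178.0,256.2); side low",(545-400)/8+215,215/8+130)
E
```

```text
-4 0 [[155.6, 255.6], [174.9, 255.5]] [[233.7, 142.8], [234.9, 156.9]]
-4 10 [[155.4, 255.6], [175.4, 255.1]] [[233.7, 142.7], [234.8, 155.0]]
-8 0 [[157.4, 255.6], [176.6, 255.5]] [[233.9, 144.1], [235.0, 158.2]]
-8 10 [[157.2, 255.6], [177.2, 255.1]] [[233.8, 144.0], [234.9, 156.3]]
-12 0 [[159.2, 255.6], [178.4, 255.5]] [[234.0, 145.4], [235.1, 159.6]]
-12 10 [[159.0, 255.6], [179.0, 255.1]] [[233.9, 145.3], [235.0, 157.6]]
seen top (157.0,255.7)(178.0,256.2); side low 233.125 156.875
```

The tail is still up: nuts are 21.0 px apart against 19.2 if flat, and the middle is about 8 mm downhill, so the lower end rests on the lower wall. I'll regrip and shift it uphill.

```bash
python3 - <<'E'
from h import *
go(.478,.1973,.20,94.2)
E
```

```text
t 10.175 pos [ 0.4561 -0.0772  0.2494] yaw 83.6 open 0.0359 F [-0.5  0.7 -0.9] gf 0.0
  dtool cm [27.53 -0.88  4.89] turn -10.594559468140616
```

>>> apply_moves(
  plan=[
    {"tx": 6,"ty": -0.2,"tz": 0,"turn": 0},
    {"tx": 6,"ty": -0.2,"tz": 0,"turn": 0},
    {"tx": 6,"ty": -0.2,"tz": 0,"turn": 0},
    {"tx": 6,"ty": -0.2,"tz": 0,"turn": 0},
    {"tx": 3.5,"ty": -0.1,"tz": 2,"turn": -10.6},
  ],
)

```text
clock: 10.8
eef_pos: [0.4762, 0.2077, 0.231]
ee_rot: [2.117, 2.32, 0.007]
wrist_force: [-0.1, -0.3, -0.5]
opening: 0.0358
gripper_force: 0.0
```

>>> apply_moves(
  plan=[
    {"tx": 0,"ty": 0,"tz": 3,"turn": 0},
    {"tx": 0,"ty": 0,"tz": 2,"turn": 0},
    {"tx": 0,"ty": 0,"tz": 0,"turn": 0},
  ],
)

```text
clock: 11.18
eef_pos: [0.4754, 0.2023, 0.1783]
ee_rot: [-2.127, -2.31, 0.004]
wrist_force: [-0.3, -0.8, -0.3]
opening: 0.0361
gripper_force: 0.0
```

```bash
python3 - <<'E'
from h import *
go(.478,.1973,.122,94.2)
E
```

```text
t 11.175 pos [0.4754 0.2023 0.1783] yaw 94.7 open 0.0361 F [-0.3 -0.8 -0.3] gf 0.0
  dtool cm [-0.52  0.24  5.63] turn 0.5090524788002284
```

>>> apply_moves(
  plan=[
    {"tx": -0.5,"ty": 0.25,"tz": 2.8,"turn": 0.5},
    {"tx": 0,"ty": 0,"tz": 2,"turn": 0},
    {"tx": 0,"ty": 0,"tz": 0.8,"turn": 0},
    {"tx": 0,"ty": 0,"tz": 0,"turn": 0},
  ],
)

```text
clock: 11.68
eef_pos: [0.479, 0.1981, 0.1235]
ee_rot: [-2.138, -2.301, 0.0]
wrist_force: [-0.4, -0.5, 0.4]
opening: 0.0363
gripper_force: 0.0
```

>>> apply_moves(
  plan=[
    {"tx": 0,"ty": 0,"tz": 0,"turn": 0},
    {"tx": 0,"ty": 0,"tz": 0,"turn": 0},
    {"tx": 0,"ty": 0,"tz": 0,"turn": 0},
  ],
  hand=0,
  newtons=25,
)

```text
clock: 12.05
eef_pos: [0.4794, 0.1981, 0.1242]
ee_rot: [2.138, 2.301, 0.002]
wrist_force: [-0.6, 0.3, 2.8]
opening: 0.0106
gripper_force: 26.2
```

```bash
python3 - <<'E'
from h import *
go(.478,.1973,.122,94.2)
E
```

```text
t 12.05 pos [0.4794 0.1981 0.1242] yaw 94.2 open 0.0106 F [-0.6  0.3  2.8] gf 26.2
  dtool cm [-0.07 -0.15  0.22] turn 0.008624055113926943
```

>>> apply_moves(
  plan=[
    {"tx": 0.5,"ty": -0.1,"tz": -0.35,"turn": 0},
    {"tx": 0.5,"ty": 0,"tz": -0.3,"turn": 0},
    {"tx": 0,"ty": 0,"tz": 0,"turn": 0},
  ],
)

```text
clock: 12.42
eef_pos: [0.4773, 0.2081, 0.1302]
ee_rot: [2.138, 2.302, 0.0]
wrist_force: [-0.1, -0.2, -0.5]
opening: 0.0103
gripper_force: 26.0
```

>>> apply_moves(
  plan=[
    {"tx": 0.15,"ty": 0,"tz": 0.2,"turn": 0},
    {"tx": 0.15,"ty": 0,"tz": 0.2,"turn": 0},
    {"tx": 0,"ty": 0,"tz": 0,"turn": 0},
  ],
)

```text
clock: 12.8
eef_pos: [0.4774, 0.2091, 0.1261]
ee_rot: [2.139, 2.299, -0.004]
wrist_force: [-1.6, -5.1, 7.0]
opening: 0.0107
gripper_force: 27.4
```

>>> apply_moves(
  plan=[
    {"tx": 0.15,"ty": 0,"tz": 0.2,"turn": 0},
    {"tx": 0.1,"ty": 0,"tz": 0.2,"turn": 0},
    {"tx": 0,"ty": 0,"tz": 0,"turn": 0},
  ],
)

```text
clock: 13.18
eef_pos: [0.4772, 0.2103, 0.1236]
ee_rot: [2.138, 2.296, -0.009]
wrist_force: [-6.5, -11.8, 23.2]
opening: 0.0105
gripper_force: 36.2
```

```bash
python3 - <<'E'
from h import *
go(*above((.477,.2112),0,.0095,0,.068),94.2)
E
```

```text
t 13.175 pos [0.4772 0.2103 0.1236] yaw 94.1 open 0.0105 F [ -6.5 -11.8  23.2] gf 36.2
  dtool cm [-0.38 -0.02 -0.06] turn -0.1204678336338958
```

>>> apply_moves(
  plan=[
    {"tx": 0,"ty": 0,"tz": -0.2,"turn": 0},
    {"tx": 0,"ty": 0,"tz": 0,"turn": 0},
  ],
)

```text
clock: 13.42
eef_pos: [0.4774, 0.211, 0.1243]
ee_rot: [2.139, 2.298, -0.005]
wrist_force: [-0.7, -7.7, 8.6]
opening: 0.0106
gripper_force: 30.9
```

>>> apply_moves(
  plan=[
    {"tx": 0,"ty": 0,"tz": 0,"turn": 0},
    {"tx": 0,"ty": 0,"tz": 0,"turn": 0},
    {"tx": 0,"ty": 0,"tz": -1,"turn": 0},
    {"tx": 0,"ty": 0,"tz": -5,"turn": 0},
    {"tx": 0,"ty": 0,"tz": -6,"turn": 0},
  ],
  hand=4,
)

```text
clock: 14.05
eef_pos: [0.476, 0.2145, 0.2451]
ee_rot: [-2.134, -2.301, 0.0]
wrist_force: [1.6, 0.2, 0.8]
opening: 0.04
gripper_force: 0.0
```

>>> apply_moves(
  plan=[
    {"tx": -6,"ty": 0,"tz": 0,"turn": 0},
    {"tx": -6,"ty": 0,"tz": 0,"turn": 0},
    {"tx": -6,"ty": 0,"tz": 0,"turn": 0},
    {"tx": -6,"ty": 0,"tz": 0,"turn": 0},
    {"tx": -6,"ty": 0,"tz": 0,"turn": 10},
  ],
)

```text
clock: 14.68
eef_pos: [0.4995, -0.0864, 0.2449]
ee_rot: [2.334, 2.103, 0.005]
wrist_force: [1.8, -0.6, 0.9]
opening: 0.0402
gripper_force: 0.0
```

```bash
python3 - <<'E'
from h import *
go(.4995,-.1220,.20,8.2)
a=camera("top");b=camera("side")
r=lambda i,f:cv2.resize(i,None,fx=f,fy=f,interpolation=3)
o=np.zeros((600,800,3),np.uint8);o[:600,:400]=r(a[195:285,135:195],6.667)[:600,:400];o[:480,400:]=r(b[130:190,215:265],8)
cv2.imwrite("pics/p5.png",o[:,:,::-1])
E
```

```text
t 14.675 pos [ 0.4995 -0.0864  0.2449] yaw 84.0 open 0.0402 F [ 1.8 -0.6  0.9] gf 0.0
  dtool cm [-3.54  0.36  4.48] turn 75.84424662848221
```

View pics/p5.png

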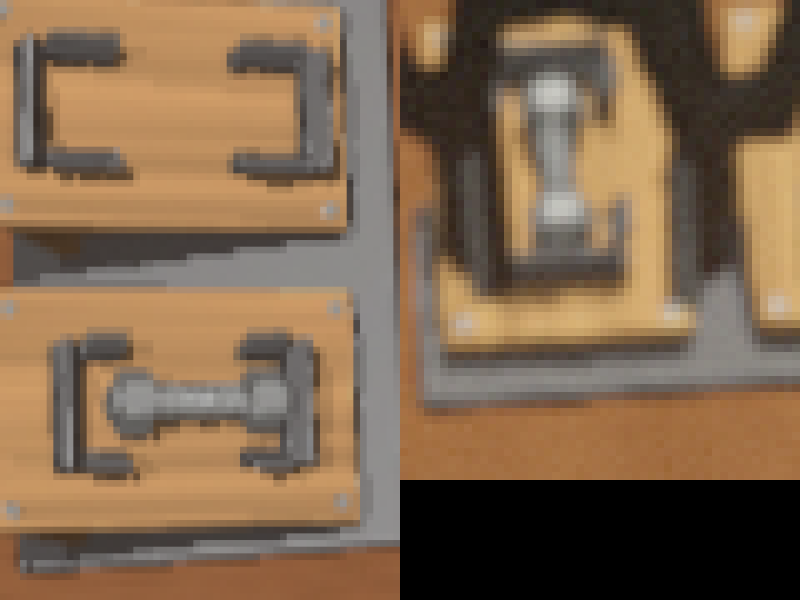

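The short stud now lies flat in its slot. Its nuts are at px (154.9,255.4) and (175.2,255.0), against 155.6 and 174.9 predicted for seated at -4 mm. The picture budget is used up, so from here I measure by numbers. Next is the long stud.

>>> apply_moves(
  plan=[
    {"tx": 0,"ty": 0,"tz": 0,"turn": 10.5},
    {"tx": 0,"ty": 0,"tz": 0,"turn": 10.5},
    {"tx": 0,"ty": 0,"tz": 0,"turn": 10.5},
    {"tx": 0,"ty": 0,"tz": 0,"turn": 10.5},
    {"tx": 0,"ty": 0,"tz": 0,"turn": 10.5},
  ],
)

```text
clock: 15.4
eef_pos: [0.4995, -0.0839, 0.2445]
ee_rot: [-3.022, -0.853, -0.003]
wrist_force: [0.3, -0.3, -0.4]
opening: 0.0403
gripper_force: 0.0
```

>>> apply_moves(
  plan=[
    {"tx": 0,"ty": 0,"tz": 0,"turn": 10.5},
    {"tx": 0,"ty": 0,"tz": 0,"turn": 10.5},
    {"tx": 0,"ty": 0,"tz": 0,"turn": 2.3},
    {"tx": 0,"ty": 0,"tz": 0,"turn": 0},
  ],
)

```text
clock: 15.9
eef_pos: [0.4992, -0.0849, 0.2443]
ee_rot: [-3.132, -0.236, -0.001]
wrist_force: [0.4, -0.5, 0.7]
opening: 0.0402
gripper_force: 0.0
```

```bash
python3 - <<'E'
from h import *
go(.4995,-.1222,.079,8.3)
E
```

```text
t 15.9 pos [ 0.4992 -0.0849  0.2443] yaw 8.6 open 0.0402 F [ 0.4 -0.5  0.7] gf 0.0
  dtool cm [-0.54  3.7  16.53] turn 0.33032662455704553
```

>>> apply_moves(
  plan=[
    {"tx": -0.5,"ty": 3.7,"tz": 0,"turn": 0.3},
    {"tx": 0,"ty": 0,"tz": 5,"turn": 0},
    {"tx": 0,"ty": 0,"tz": 5,"turn": 0},
    {"tx": 0,"ty": 0,"tz": 0,"turn": 0},
    {"tx": 0,"ty": 0,"tz": 0,"turn": 0},
  ],
)

```text
clock: 16.52
eef_pos: [0.5005, -0.1231, 0.1454]
ee_rot: [3.134, 0.224, 0.003]
wrist_force: [-0.0, 0.0, 0.1]
opening: 0.0401
gripper_force: 0.0
```

```bash
python3 - <<'E'
from h import *
go(.4995,-.1222,.079,8.3)
E
```

```text
t 16.525 pos [ 0.5005 -0.1231  0.1454] yaw 8.2 open 0.0401 F [-0.   0.   0.1] gf 0.0
  dtool cm [-0.1  -0.1   6.64] turn -0.12051056131308258
```

>>> apply_moves(
  plan=[
    {"tx": -0.1,"ty": -0.1,"tz": 3,"turn": 0},
    {"tx": 0,"ty": 0,"tz": 2.6,"turn": 0},
    {"tx": 0,"ty": 0,"tz": 1,"turn": 0},
    {"tx": 0,"ty": 0,"tz": 0,"turn": 0},
  ],
)

```text
clock: 17.02
eef_pos: [0.4991, -0.1225, 0.0791]
ee_rot: [3.133, 0.223, 0.002]
wrist_force: [-0.2, 0.3, 0.2]
opening: 0.0402
gripper_force: 0.0
```

>>> apply_moves(
  plan=[
    {"tx": 0,"ty": 0,"tz": 0,"turn": 0},
    {"tx": 0,"ty": 0,"tz": 0,"turn": 0},
    {"tx": 0,"ty": 0,"tz": 0,"turn": 0},
    {"tx": 0,"ty": 0,"tz": 0,"turn": 0},
  ],
  hand=0,
  newtons=25,
)

```text
clock: 17.52
eef_pos: [0.4991, -0.1226, 0.0793]
ee_rot: [3.133, 0.222, 0.003]
wrist_force: [-1.2, 0.3, 7.9]
opening: 0.0105
gripper_force: 25.2
```

>>> apply_moves(
  plan=[
    {"tx": 0,"ty": 0,"tz": -3,"turn": 0},
    {"tx": 0,"ty": 0,"tz": -5,"turn": 0},
    {"tx": 0,"ty": 0,"tz": -5,"turn": 0},
    {"tx": 0,"ty": 0,"tz": -5,"turn": -10},
    {"tx": 0,"ty": 0,"tz": 0,"turn": -10},
  ],
)

```text
clock: 18.15
eef_pos: [0.5003, -0.1227, 0.2626]
ee_rot: [3.041, 0.77, 0.012]
wrist_force: [0.3, -0.5, -2.3]
opening: 0.0106
gripper_force: 24.7
```

>>> apply_moves(
  plan=[
    {"tx": 0,"ty": 0,"tz": 0,"turn": -10},
    {"tx": 0,"ty": 0,"tz": 0,"turn": -10},
    {"tx": 0,"ty": 0,"tz": 0,"turn": -10},
    {"tx": 0,"ty": 0,"tz": 0,"turn": -10},
    {"tx": 0,"ty": 0,"tz": 0,"turn": -10},
  ],
)

```text
clock: 18.77
eef_pos: [0.498, -0.1225, 0.2582]
ee_rot: [2.434, 1.986, -0.001]
wrist_force: [0.3, -0.2, -1.0]
opening: 0.0106
gripper_force: 24.6
```

>>> apply_moves(
  plan=[
    {"tx": 0,"ty": 0,"tz": 0,"turn": -10},
    {"tx": 0,"ty": 0,"tz": 0,"turn": -6},
    {"tx": 0,"ty": 0,"tz": 0,"turn": 0},
  ],
)

```text
clock: 19.15
eef_pos: [0.498, -0.1226, 0.2581]
ee_rot: [-2.142, -2.298, 0.0]
wrist_force: [0.8, -1.1, -1.1]
opening: 0.0108
gripper_force: 24.6
```

```bash
python3 - <<'E'
from h import *
p=above((.5775,.2193),-.0,.05,0,.0714)
go(*p,94.2)
E
```

```text
t 19.15 pos [ 0.498  -0.1226  0.2581] yaw 94.0 open 0.0108 F [ 0.8 -1.1 -1.1] gf 24.6
  dtool cm [31.04 10.34  9.54] turn -0.1741259303537248
```

>>> apply_moves(
  plan=[
    {"tx": 5.2,"ty": 1.75,"tz": 0,"turn": 0},
    {"tx": 5.2,"ty": 1.75,"tz": 0,"turn": 0},
    {"tx": 5.2,"ty": 1.75,"tz": 0,"turn": 0},
    {"tx": 5.2,"ty": 1.75,"tz": 0,"turn": 0},
    {"tx": 5.2,"ty": 1.75,"tz": 0,"turn": 0},
  ],
)

```text
clock: 19.77
eef_pos: [0.5673, 0.1446, 0.2581]
ee_rot: [2.143, 2.296, -0.001]
wrist_force: [0.5, 0.0, -1.3]
opening: 0.011
gripper_force: 24.6
```

>>> apply_moves(
  plan=[
    {"tx": 5,"ty": 1.6,"tz": 0,"turn": 0},
    {"tx": 0,"ty": 0,"tz": 4,"turn": 0},
    {"tx": 0,"ty": 0,"tz": 4,"turn": 0},
    {"tx": 0,"ty": 0,"tz": 0,"turn": 0},
    {"tx": 0,"ty": 0,"tz": 0,"turn": 0},
  ],
)

```text
clock: 20.4
eef_pos: [0.58, 0.1946, 0.1794]
ee_rot: [2.141, 2.298, 0.003]
wrist_force: [0.2, -0.4, -1.0]
opening: 0.0104
gripper_force: 24.6
```

```bash
python3 - <<'E'
from h import *
S=(.5775,.2193)
go(*above(S,.002,.035,0,.0678),94.2)
# check held stud in the side picture: brightest silver pixels near predicted low nut
s=read_state();c=s["eef_pos"]-[0,0,.0678];u=np.array([-.073,.997,0])
b=camera("side");q=proj("side",[c-.0365*u])[0];print("pred low nut",q)
x,y=q.astype(int);w=b[y-9:y+10,x-9:x+10].astype(int)
m=(w.min(2)>85)&(np.ptp(w,axis=2)<25);v,h=np.nonzero(m);print(m.sum(),h.mean()+x-9,v.mean()+y-9)
E
```

```text
t 20.4 pos [0.58   0.1946 0.1794] yaw 94.1 open 0.0104 F [ 0.2 -0.4 -1. ] gf 24.6
  dtool cm [ 0.9  -0.08  3.23] turn -0.14868537833780238
pred low nut [275.98675914 136.70634155]
35 275.2285714285714 133.28571428571428
```

>>> apply_moves(
  plan=[
    {"tx": 0.9,"ty": -0.1,"tz": 1.5,"turn": 0},
    {"tx": 0,"ty": 0,"tz": 1.7,"turn": 0},
    {"tx": 0,"ty": 0,"tz": 0,"turn": 0},
    {"tx": 0,"ty": 0,"tz": 0,"turn": 0},
  ],
)

```text
clock: 20.95
eef_pos: [0.5778, 0.203, 0.1459]
ee_rot: [-2.14, -2.299, 0.0]
wrist_force: [0.4, -0.2, -1.0]
opening: 0.0105
gripper_force: 24.6
```

>>> apply_moves(
  plan=[
    {"tx": 0.25,"ty": 0,"tz": 0.43,"turn": 0},
    {"tx": 0.25,"ty": 0,"tz": 0.43,"turn": 0},
    {"tx": 0,"ty": 0,"tz": 0,"turn": 0},
  ],
)

```text
clock: 21.32
eef_pos: [0.5776, 0.2079, 0.1376]
ee_rot: [2.14, 2.299, -0.0]
wrist_force: [0.6, -1.1, 1.2]
opening: 0.0108
gripper_force: 24.9
```

>>> apply_moves(
  plan=[
    {"tx": 0.15,"ty": 0,"tz": 0.2,"turn": 0},
    {"tx": 0.15,"ty": 0,"tz": 0.2,"turn": 0},
    {"tx": 0,"ty": 0,"tz": 0,"turn": 0},
  ],
)

```text
clock: 21.7
eef_pos: [0.5778, 0.2087, 0.1337]
ee_rot: [2.141, 2.296, -0.004]
wrist_force: [-0.5, -6.9, 6.1]
opening: 0.0109
gripper_force: 25.7
```

```bash
python3 - <<'E'
from h import *
go(*above((.5775,.2193),.002,.0095,0,.0678),94.2)
E
```

```text
t 21.7 pos [0.5778 0.2087 0.1337] yaw 94.0 open 0.0109 F [-0.5 -6.9  6.1] gf 25.7
  dtool cm [0.76 0.05 0.86] turn -0.1901129053396886
```

>>> apply_moves(
  plan=[
    {"tx": 0.2,"ty": 0,"tz": 0.2,"turn": 0},
    {"tx": 0.2,"ty": 0,"tz": 0.2,"turn": 0},
    {"tx": 0,"ty": 0,"tz": 0,"turn": 0},
  ],
)

```text
clock: 22.08
eef_pos: [0.5776, 0.2112, 0.1295]
ee_rot: [2.141, 2.294, -0.008]
wrist_force: [-0.3, -9.0, 4.6]
opening: 0.0109
gripper_force: 26.7
```

>>> apply_moves(
  plan=[
    {"tx": 0.25,"ty": 0,"tz": 0.2,"turn": 0},
    {"tx": 0.25,"ty": 0,"tz": 0.2,"turn": 0},
    {"tx": 0,"ty": 0,"tz": 0,"turn": 0},
  ],
)

```text
clock: 22.45
eef_pos: [0.5773, 0.215, 0.1253]
ee_rot: [2.141, 2.292, -0.01]
wrist_force: [-1.2, -12.9, 6.3]
opening: 0.0107
gripper_force: 28.5
```

```bash
python3 - <<'E'
from h import *
go(*above((.5775,.2193),.002,.0095,0,.0678),94.2)
E
```

```text
t 22.45 pos [0.5773 0.215  0.1253] yaw 93.9 open 0.0107 F [ -1.2 -12.9   6.3] gf 28.5
  dtool cm [0.13 0.05 0.03] turn -0.2832443756414733
```

>>> apply_moves(
  plan=[
    {"tx": 0.1,"ty": 0,"tz": 0.15,"turn": 0},
    {"tx": 0,"ty": 0,"tz": 0,"turn": 0},
  ],
)

```text
clock: 22.7
eef_pos: [0.5774, 0.2161, 0.124]
ee_rot: [2.141, 2.292, -0.01]
wrist_force: [-0.5, -12.5, 5.9]
opening: 0.0106
gripper_force: 29.1
```

```bash
cat >> h.py <<'E'
def nut(b,q,w=8):
    x,y=np.round(q).astype(int);p=b[y-w:y+w+1,x-w:x+w+1].astype(int)
    m=(p.min(2)>95)&(np.ptp(p,axis=2)<25);v,h=np.nonzero(m)
    return (m.sum(),np.round([h.mean()+x-w,v.mean()+y-w],1)) if m.any() else (0,)
def seat(slot,a,cx,z=.0135):
    R,t=slotT(*slot,np.radians(94.2));return R.apply([(cx+a,0,z),(cx-a,0,z)])+t
E
python3 - <<'E'
from h import *
go(*above((.5775,.2193),.002,.0095,0,.0678),94.2)
X=seat((.5775,.2193),.0315,.001);q=proj("side",X);b=camera("side");print(q,nut(b,q[1]))
E
```

```text
t 22.7 pos [0.5774 0.2161 0.124 ] yaw 93.9 open 0.0106 F [ -0.5 -12.5   5.9] gf 29.1
  dtool cm [ 0.02  0.03 -0.11] turn -0.2884807792684967
[[271.90848904 135.70255189]
 [274.45357555 156.0457815 ]] (np.int64(50), array([273.9, 153.1]))
```

>>> apply_moves(
  plan=[
    {"tx": 0.15,"ty": 0,"tz": 0.15,"turn": 0},
    {"tx": 0.1,"ty": 0,"tz": 0.15,"turn": 0},
    {"tx": 0,"ty": 0,"tz": 0,"turn": 0},
  ],
)

```text
clock: 23.12
eef_pos: [0.5774, 0.2172, 0.1227]
ee_rot: [2.14, 2.29, -0.014]
wrist_force: [-4.8, -18.4, 21.4]
opening: 0.0106
gripper_force: 38.6
```

```bash
python3 - <<'E'
from h import *
go(*above((.5775,.2193),.002,.0095,0,.0678),94.2)
X=seat((.5775,.2193),.0315,.001);q=proj("side",X);b=camera("side");print(q,nut(b,q[1]))
E
```

```text
t 23.125 pos [0.5774 0.2172 0.1227] yaw 93.9 open 0.0106 F [ -4.8 -18.4  21.4] gf 38.6
  dtool cm [-0.1   0.02 -0.23] turn -0.3332736468268962
[[271.90848904 135.70255189]
 [274.45357555 156.0457815 ]] (np.int64(54), array([274.2, 153.4]))
```

>>> apply_moves(
  plan=[
    {"tx": -0.1,"ty": 0,"tz": -0.25,"turn": 0},
    {"tx": 0,"ty": 0,"tz": 0,"turn": 0},
  ],
)

```text
clock: 23.42
eef_pos: [0.5775, 0.2187, 0.1241]
ee_rot: [2.141, 2.293, -0.006]
wrist_force: [0.5, -9.0, 7.9]
opening: 0.0108
gripper_force: 32.6
```

>>> apply_moves(
  plan=[
    {"tx": 0,"ty": 0,"tz": 0,"turn": 0},
    {"tx": 0,"ty": 0,"tz": 0,"turn": 0},
    {"tx": 0,"ty": 0,"tz": -1,"turn": 0},
    {"tx": 0,"ty": 0,"tz": -5,"turn": 0},
    {"tx": 0,"ty": 0,"tz": -6,"turn": 0},
  ],
  hand=3.6,
)

```text
clock: 24.05
eef_pos: [0.5756, 0.2229, 0.2438]
ee_rot: [-2.138, -2.299, 0.002]
wrist_force: [0.5, 0.8, 0.4]
opening: 0.0359
gripper_force: 0.0
```

>>> apply_moves(
  plan=[
    {"tx": -6,"ty": 0,"tz": 0,"turn": 0},
    {"tx": -6,"ty": 0,"tz": 0,"turn": 0},
    {"tx": -6,"ty": 0,"tz": 0,"turn": 0},
    {"tx": -6,"ty": 0,"tz": 0,"turn": 0},
    {"tx": -6,"ty": 0,"tz": 0,"turn": 10},
  ],
)

```text
clock: 24.68
eef_pos: [0.5979, -0.078, 0.2437]
ee_rot: [-2.337, -2.1, -0.003]
wrist_force: [1.1, 0.2, 0.5]
opening: 0.0355
gripper_force: 0.0
```

>>> apply_moves(
  plan=[
    {"tx": -6,"ty": 0,"tz": -2,"turn": 0},
    {"tx": -6,"ty": 0,"tz": -2,"turn": 0},
    {"tx": 0,"ty": 0,"tz": 0,"turn": 0},
  ],
)

```text
clock: 25.05
eef_pos: [0.5853, -0.2012, 0.2843]
ee_rot: [2.34, 2.09, -0.0]
wrist_force: [-0.0, 0.7, -1.2]
opening: 0.0361
gripper_force: 0.0
```

```bash
python3 - <<'E'
from h import *
im={n:camera(n) for n in("top","side")}
for n in im: cv2.imwrite(f"pics/end_{n}.png",im[n][:,:,::-1])
for nm,S,a in(("long",(.5775,.2193),.0315),("short",(.477,.2112),.0215)):
    for n in im:
        q=proj(n,seat(S,a,-.004));print(nm,n,"seated pred",np.round(q,1).tolist(),"seen",nut(im[n],q[0],6),nut(im[n],q[1],6))
        for d in cut_out(n,nm+"_stud")[:4]: print("   net",round(d["conf"],2),np.round(d["rect"],1))
E
```

```text
long top seated pred [[149.8, 210.0], [177.6, 211.1]] seen (np.int64(57), array([151.2, 209.4])) (np.int64(91), array([179.1, 210.1]))
   net 0.67 [166.1 209.2  40.    3.2]
   net 0.52 [251.1 213.8  36.4  16.3]
long side seated pred [[272.1, 137.3], [274.7, 157.7]] seen (np.int64(7), array([269.6, 137.1])) (np.int64(10), array([280.3, 156.9]))
   net 0.65 [275.9 201.7  10.5  22.4]
short top seated pred [[155.6, 255.6], [174.9, 255.5]] seen (np.int64(71), array([156. , 254.8])) (np.int64(112), array([176.3, 254.7]))
   net 0.55 [165.3 255.2  30.6  13. ]
short side seated pred [[233.7, 142.8], [234.9, 156.9]] seen (np.int64(57), array([233.9, 143.4])) (np.int64(49), array([234.5, 156.3]))
   net 0.85 [300.5 342.1  26.   32.1]
```

The top view agrees with the long stud lying flat, with nuts 27.9 px apart against 27.8 predicted. The arm hides it in the side view, so I'll move clear and check.

>>> apply_moves(
  plan=[
    {"tx": -6,"ty": -3,"tz": 0,"turn": 0},
    {"tx": -6,"ty": -3,"tz": 0,"turn": 0},
    {"tx": -5,"ty": -3,"tz": 0,"turn": 0},
    {"tx": -5,"ty": -3,"tz": 0,"turn": 0},
    {"tx": 0,"ty": 0,"tz": 0,"turn": 0},
  ],
)

```text
clock: 25.98
eef_pos: [0.4452, -0.3975, 0.2823]
ee_rot: [-2.34, -2.095, 0.004]
wrist_force: [0.1, 0.4, -0.4]
opening: 0.036
gripper_force: 0.0
```

```bash
python3 - <<'E'
from h import *
im={n:camera(n) for n in("top","side")}
for nm,S,a in(("long",(.5775,.2193),.0315),("short",(.477,.2112),.0215)):
    for n in im:
        for cx in(-.004,-.008):
            q=proj(n,seat(S,a,cx));print(nm,n,cx,"pred",np.round(q,1).tolist(),"seen",nut(im[n],q[0],5),nut(im[n],q[1],5))
        for d in cut_out(n,nm+"_stud")[:4]: print("   net",round(d["conf"],2),np.round(d["rect"],1))
g=im["side"][128:164,262:284].min(2);print("\n".join(" ".join(f"{v:3d}" for v in r) for r in g[::1]))
E
```

```text
long top -0.004 pred [[149.8, 210.0], [177.6, 211.1]] seen (np.int64(43), array([151. , 208.7])) (np.int64(61), array([178.6, 209.6]))
long top -0.008 pred [[151.6, 210.1], [179.3, 211.2]] seen (np.int64(51), array([151.8, 208.8])) (np.int64(64), array([179.6, 210. ]))
   net 0.8 [165.4 210.6  36.6  10. ]
   net 0.77 [249.9 212.6  34.6  16.9]
long side -0.004 pred [[272.1, 137.3], [274.7, 157.7]] seen (np.int64(45), array([271.9, 138.2])) (np.int64(50), array([275., 157.]))
long side -0.008 pred [[272.3, 138.6], [274.8, 159.0]] seen (np.int64(53), array([272., 139.])) (np.int64(46), array([275.1, 157.3]))
   net 0.65 [275.2 201.1  16.5  21.9]
   net 0.49 [275.3 150.   11.4  26.6]
short top -0.004 pred [[155.6, 255.6], [174.9, 255.5]] seen (np.int64(58), array([155.9, 254.2])) (np.int64(73), array([175.7, 254.5]))
short top -0.008 pred [[157.4, 255.6], [176.6, 255.5]] seen (np.int64(60), array([156.4, 254.2])) (np.int64(75), array([177.1, 254.6]))
   net 0.57 [423.6 207.2  24.1  23.7]
   net 0.5 [164.9 256.9  28.6   5.8]
short side -0.004 pred [[233.7, 142.8], [234.9, 156.9]] seen (np
[... 2791 characters left out ...]
 127 124 122 112 112 111 117 121 121 138 162 175 174 172 153 126  99  98 109 121 123
125 129 121 114 117 112 113 122 123 118 122 130 137 140 133 118 109 108 115 113 123 125
126 130 120 107 119 113 113 121 118 115 106 103 108 112 103  87  91 112 121 113 112 123
123 123 118 105 115 117 112 120 118 102  92  94 103 102  99  86  89 104 112 103 106 115
123 127 115 101 102 113 121 127 116  93  82  86  93  89  81  85  97 103 106 101 100 114
122 128 117  89  89 104 126 129 120 101  92  90  96  94  91  97 103 109 106 105 106 115
120 125 118  87  72  93 121 123 119 110 110 106 108 112 101 100 103 105 104 100 104 117
122 125 118  90  71  84  99  99  97  94  91  91  92  91  86  82  82  82  79  80  91 115
```

```bash
python3 - <<'E'
from h import *
im={n:np.mean([camera(n) for _ in range(4)],0) for n in("top","side")}
def spot(n,q,w=5):
    g=im[n].min(2);x,y=np.round(q).astype(int);p=g[y-w:y+w+1,x-w:x+w+1];k=np.clip(p-130,0,None)
    k*= np.ptp(im[n][y-w:y+w+1,x-w:x+w+1],axis=2)<25
    v,h=np.mgrid[-w:w+1,-w:w+1];return np.array([(k*h).sum()/k.sum()+x,(k*v).sum()/k.sum()+y])
for nm,S,a in(("long",(.5775,.2193),.0315),("short",(.477,.2112),.0215)):
    R,t=slotT(*S,np.radians(94.2))
    for i in(0,1):
        uv={n:spot(n,proj(n,seat(S,a,-.004))[i]) for n in im}
        X=least_squares(lambda X:np.r_[proj("top",X)[0]-uv["top"],proj("side",X)[0]-uv["side"]],t).x
        print(nm,i,{n:np.round(u,1).tolist() for n,u in uv.items()},"slot mm",np.round(R.inv().apply(X-t)*1e3,1))
E
```

```text
long 0 {'top': [151.1, 208.6], 'side': [272.1, 137.7]} slot mm [25.1 -1.5 15.9]
long 1 {'top': [178.7, 208.7], 'side': [274.6, 154.8]} slot mm [-34.2  -1.3  25.7]
short 0 {'top': [156.6, 254.2], 'side': [233.6, 142.4]} slot mm [16.3 -1.3 17.8]
short 1 {'top': [173.8, 254.2], 'side': [234.6, 155.2]} slot mm [-22.2  -1.2  16.9]
```

The long stud's lower end is still about 10 mm high, resting on the lower wall with its middle at about -5 mm. I'll regrip it slightly higher on the shank, shift it uphill and press it down.

```bash
python3 - <<'E'
from h import *
go(.5783,.208,.28,94.2)
go(.5783,.208,.1286,94.2)
print(above((.5775,.2193),.003,.0095,0,.071))
E
```

```text
t 26.675 pos [ 0.4487 -0.3934  0.283 ] yaw 84.1 open 0.0361 F [-0.1 -0.   0.1] gf 0.0
  dtool cm [61.15  6.73  0.3 ] turn -10.083837023548597
t 26.675 pos [ 0.4487 -0.3934  0.283 ] yaw 84.1 open 0.0361 F [-0.1 -0.   0.1] gf 0.0
  dtool cm [61.15  6.73 15.44] turn -10.083837023548597
[0.57765761 0.21715378 0.128727  ]
```

>>> apply_moves(
  plan=[
    {"tx": 6,"ty": 0.66,"tz": 0,"turn": 0},
    {"tx": 6,"ty": 0.66,"tz": 0,"turn": 0},
    {"tx": 6,"ty": 0.66,"tz": 0,"turn": 0},
    {"tx": 6,"ty": 0.66,"tz": 0,"turn": 0},
    {"tx": 6,"ty": 0.66,"tz": 0,"turn": 0},
  ],
)

```text
clock: 27.3
eef_pos: [0.5125, -0.0967, 0.2833]
ee_rot: [2.333, 2.103, 0.0]
wrist_force: [0.9, -0.3, -0.2]
opening: 0.0364
gripper_force: 0.0
```

>>> apply_moves(
  plan=[
    {"tx": 6,"ty": 0.66,"tz": 0,"turn": 0},
    {"tx": 6,"ty": 0.66,"tz": 0,"turn": 0},
    {"tx": 6,"ty": 0.66,"tz": 0,"turn": 0},
    {"tx": 6,"ty": 0.66,"tz": 0,"turn": 0},
    {"tx": 6,"ty": 0.66,"tz": 0,"turn": 0},
  ],
)

```text
clock: 27.92
eef_pos: [0.5763, 0.1982, 0.283]
ee_rot: [2.333, 2.103, 0.0]
wrist_force: [1.3, 0.2, 1.1]
opening: 0.0362
gripper_force: 0.0
```

>>> apply_moves(
  plan=[
    {"tx": 0,"ty": 0,"tz": 2,"turn": -10},
    {"tx": 0,"ty": 0,"tz": 4,"turn": 0},
    {"tx": 0,"ty": 0,"tz": 3,"turn": 0},
    {"tx": 0,"ty": 0,"tz": 0,"turn": 0},
    {"tx": 0,"ty": 0,"tz": 0,"turn": 0},
  ],
)

```text
clock: 28.55
eef_pos: [0.5765, 0.197, 0.1942]
ee_rot: [2.14, 2.299, 0.003]
wrist_force: [0.5, -0.4, -0.1]
opening: 0.0362
gripper_force: 0.0
```

```bash
python3 - <<'E'
from h import *
go(.5783,.208,.1286,94.2)
E
```

```text
t 28.55 pos [0.5765 0.197  0.1942] yaw 94.1 open 0.0362 F [ 0.5 -0.4 -0.1] gf 0.0
  dtool cm [1.08 0.25 6.56] turn -0.09801483380159937
```

>>> apply_moves(
  plan=[
    {"tx": 1.1,"ty": 0.2,"tz": 2.5,"turn": 0},
    {"tx": 0,"ty": 0,"tz": 2.5,"turn": 0},
    {"tx": 0,"ty": 0,"tz": 1.5,"turn": 0},
    {"tx": 0,"ty": 0,"tz": 0,"turn": 0},
  ],
)

```text
clock: 29.05
eef_pos: [0.5772, 0.2075, 0.128]
ee_rot: [-2.141, -2.299, 0.001]
wrist_force: [0.2, -0.1, 0.3]
opening: 0.036
gripper_force: 0.0
```

>>> apply_moves(
  plan=[
    {"tx": 0,"ty": 0,"tz": 0,"turn": 0},
    {"tx": 0,"ty": 0,"tz": 0,"turn": 0},
    {"tx": 0,"ty": 0,"tz": 0,"turn": 0},
  ],
  hand=0,
  newtons=25,
)

```text
clock: 29.42
eef_pos: [0.5777, 0.208, 0.1292]
ee_rot: [2.14, 2.299, 0.003]
wrist_force: [-0.4, -0.7, 4.3]
opening: 0.0104
gripper_force: 24.6
```

>>> apply_moves(
  plan=[
    {"tx": 0.4,"ty": 0,"tz": -0.25,"turn": 0},
    {"tx": 0.4,"ty": 0,"tz": -0.25,"turn": 0},
    {"tx": 0,"ty": 0,"tz": 0,"turn": 0},
  ],
)

```text
clock: 29.8
eef_pos: [0.5764, 0.2162, 0.1331]
ee_rot: [-2.14, -2.3, -0.0]
wrist_force: [0.6, -0.3, -0.2]
opening: 0.0103
gripper_force: 24.4
```

```bash
python3 - <<'E'
from h import *
go(*above((.5775,.2193),.003,.0095,0,.071),94.2)
E
```

```text
t 29.8 pos [0.5764 0.2162 0.1331] yaw 94.1 open 0.0103 F [ 0.6 -0.3 -0.2] gf 24.4
  dtool cm [0.09 0.14 0.44] turn -0.06115495084347344
```

Now press down by about 6 mm, allowing for the arm's sideways give.

>>> apply_moves(
  plan=[
    {"tx": 0.15,"ty": 0.1,"tz": 0.2,"turn": 0},
    {"tx": 0.15,"ty": 0,"tz": 0.2,"turn": 0},
    {"tx": 0,"ty": 0,"tz": 0,"turn": 0},
  ],
)

```text
clock: 30.18
eef_pos: [0.5771, 0.2171, 0.13]
ee_rot: [2.14, 2.297, -0.006]
wrist_force: [-5.5, -7.4, 13.7]
opening: 0.0102
gripper_force: 25.6
```

>>> apply_moves(
  plan=[
    {"tx": 0.1,"ty": 0,"tz": 0.15,"turn": 0},
    {"tx": 0.1,"ty": 0,"tz": 0.15,"turn": 0},
    {"tx": 0,"ty": 0,"tz": 0,"turn": 0},
  ],
)

```text
clock: 30.55
eef_pos: [0.5772, 0.2181, 0.1289]
ee_rot: [2.139, 2.295, -0.009]
wrist_force: [-10.4, -12.7, 29.8]
opening: 0.0104
gripper_force: 29.8
```

```bash
python3 - <<'E'
from h import *
go(*above((.5775,.2193),.003,.0095,0,.071),94.2)
X=seat((.5775,.2193),.0315,.003);q=proj("side",X);b=camera("side");print(q,nut(b,q[1]))
E
```

```text
t 30.55 pos [0.5772 0.2181 0.1289] yaw 94.0 open 0.0104 F [-10.4 -12.7  29.8] gf 29.8
  dtool cm [-0.1   0.04  0.02] turn -0.17976459755145413
[[271.82957845 135.07180864]
 [274.37096842 155.38549132]] (np.int64(51), array([273.9, 154.5]))
```

>>> apply_moves(
  plan=[
    {"tx": 0,"ty": 0,"tz": -0.25,"turn": 0},
    {"tx": 0,"ty": 0,"tz": 0,"turn": 0},
  ],
)

```text
clock: 30.85
eef_pos: [0.5773, 0.2182, 0.1293]
ee_rot: [2.14, 2.296, -0.007]
wrist_force: [-4.4, -9.0, 11.8]
opening: 0.0102
gripper_force: 28.1
```

>>> apply_moves(
  plan=[
    {"tx": 0,"ty": 0,"tz": 0,"turn": 0},
    {"tx": 0,"ty": 0,"tz": 0,"turn": 0},
    {"tx": 0,"ty": 0,"tz": -1,"turn": 0},
    {"tx": 0,"ty": 0,"tz": -5,"turn": 0},
    {"tx": 0,"ty": 0,"tz": -6,"turn": 0},
  ],
  hand=3.6,
)

```text
clock: 31.48
eef_pos: [0.5764, 0.2222, 0.2495]
ee_rot: [-2.137, -2.299, -0.001]
wrist_force: [0.8, 0.6, -0.1]
opening: 0.0359
gripper_force: 0.0
```

>>> apply_moves(
  plan=[
    {"tx": -6,"ty": 0,"tz": -1,"turn": 0},
    {"tx": -6,"ty": 0,"tz": -1,"turn": 0},
    {"tx": -6,"ty": 0,"tz": -1,"turn": 0},
    {"tx": -6,"ty": 0,"tz": -1,"turn": 0},
    {"tx": -6,"ty": 0,"tz": 0,"turn": 10},
  ],
)

```text
clock: 32.1
eef_pos: [0.5995, -0.0788, 0.2904]
ee_rot: [2.335, 2.1, 0.007]
wrist_force: [0.1, -0.2, -0.2]
opening: 0.0362
gripper_force: 0.0
```

>>> apply_moves(
  plan=[
    {"tx": -6,"ty": -1,"tz": 0,"turn": 0},
    {"tx": -6,"ty": -1,"tz": 0,"turn": 0},
    {"tx": -6,"ty": -1,"tz": 0,"turn": 0},
    {"tx": -6,"ty": -1,"tz": 0,"turn": 0},
    {"tx": -5,"ty": -1,"tz": 0,"turn": 0},
  ],
)

```text
clock: 32.72
eef_pos: [0.5193, -0.3632, 0.2894]
ee_rot: [2.331, 2.103, 0.003]
wrist_force: [0.7, -0.1, -0.2]
opening: 0.036
gripper_force: 0.0
```

```bash
python3 - <<'E'
from h import *
im={n:np.mean([camera(n) for _ in range(4)],0) for n in("top","side")}
def spot(n,q,w=5):
    g=im[n].min(2);x,y=np.round(q).astype(int);p=g[y-w:y+w+1,x-w:x+w+1];k=np.clip(p-130,0,None)
    k*= np.ptp(im[n][y-w:y+w+1,x-w:x+w+1],axis=2)<25
    v,h=np.mgrid[-w:w+1,-w:w+1];return np.array([(k*h).sum()/k.sum()+x,(k*v).sum()/k.sum()+y])
for nm,S,a in(("long",(.5775,.2193),.0315),("short",(.477,.2112),.0215)):
    R,t=slotT(*S,np.radians(94.2))
    for i in(0,1):
        uv={n:spot(n,proj(n,seat(S,a,-.004))[i]) for n in im}
        X=least_squares(lambda X:np.r_[proj("top",X)[0]-uv["top"],proj("side",X)[0]-uv["side"]],t).x
        print(nm,i,{n:np.round(u,1).tolist() for n,u in uv.items()},"slot mm",np.round(R.inv().apply(X-t)*1e3,1))
print(read_state()["clock"],read_state()["eef_pos"])
E
```

```text
<stdin>:6: RuntimeWarning: invalid value encountered in scalar divide
Traceback (most recent call last):
ValueError: Residuals are not finite in the initial point.
```

```bash
python3 - <<'E'
from h import *
im={n:np.mean([camera(n) for _ in range(4)],0) for n in("top","side")}
w=6
def spot(n,q):
    x,y=np.round(q).astype(int);P=im[n][y-w:y+w+1,x-w:x+w+1]
    m=(np.ptp(P,axis=2)<22)*P.min(2);th=max(100,m.max()*.85);k=np.clip(m-th,0,None)
    v,h=np.mgrid[-w:w+1,-w:w+1];return np.array([(k*h).sum()/k.sum()+x,(k*v).sum()/k.sum()+y]),m.max()
for nm,S,a in(("long",(.5775,.2193),.0315),("short",(.477,.2112),.0215)):
    R,t=slotT(*S,np.radians(94.2))
    for i in(0,1):
        r={n:spot(n,proj(n,seat(S,a,-.004))[i]) for n in im}
        X=least_squares(lambda X:np.concatenate([proj(n,X)[0]-r[n][0] for n in r]),t).x
        print(nm,i,[(n,np.round(u,1).tolist(),round(m)) for n,(u,m) in r.items()],"slot mm",np.round(R.inv().apply(X-t)*1e3,1))
P=im["top"][201:219,142:188].astype(int);g=P.min(2)*(np.ptp(P,axis=2)<25)
print("\n".join(" ".join(f"{v:3d}" for v in r) for r in g))
E
```

```text
long 0 [('top', [151.4, 209.1], 152), ('side', [277.9, 134.0], 119)] slot mm [27.1 -6.  24.8]
long 1 [('top', [176.0, 209.7], 155), ('side', [280.5, 159.1], 112)] slot mm [-35.2 -10.1   2.8]<stdin>:7: RuntimeWarning: invalid value encountered in scalar divide
Traceback (most recent call last):
ValueError: Residuals are not finite in the initial point.
```

The side view is blocked by the arm, so I'll step aside and measure again.

>>> apply_moves(
  plan=[
    {"tx": -5,"ty": -3,"tz": 0,"turn": 0},
    {"tx": -1,"ty": -5,"tz": 0,"turn": 0},
    {"tx": 0,"ty": -2,"tz": 0,"turn": 0},
    {"tx": 0,"ty": 0,"tz": 0,"turn": 0},
  ],
)

```text
clock: 34.02
eef_pos: [0.412, -0.4119, 0.2887]
ee_rot: [-2.335, -2.101, 0.002]
wrist_force: [0.8, -0.0, 1.0]
opening: 0.0359
gripper_force: 0.0
```

```bash
python3 - <<'E'
from h import *
im={n:np.mean([camera(n) for _ in range(4)],0) for n in("top","side")}
w=5
def spot(n,q):
    x,y=np.round(q).astype(int);P=im[n][y-w:y+w+1,x-w:x+w+1]
    m=(np.ptp(P,axis=2)<25)*P.min(2);th=max(100,m.max()*.85);k=np.clip(m-th,0,None)
    v,h=np.mgrid[-w:w+1,-w:w+1];return np.array([(k*h).sum()/k.sum()+x,(k*v).sum()/k.sum()+y]),m.max()
for nm,S,a in(("long",(.5775,.2193),.0315),("short",(.477,.2112),.0215)):
    R,t=slotT(*S,np.radians(94.2))
    for i in(0,1):
      r={n:spot(n,proj(n,seat(S,a,-.004))[i]) for n in im}
      try: 
        X=least_squares(lambda X:np.concatenate([proj(n,X)[0]-r[n][0] for n in r]),t).x
        s=np.round(R.inv().apply(X-t)*1e3,1)
      except ValueError: s=None
      print(nm,i,[(n,np.round(u,1).tolist(),round(m)) for n,(u,m) in r.items()],"slot mm",s)
print(read_state()["clock"],read_state()["eef_pos"])
E
```

```text
long 0 [('top', [151.1, 209.0], 149), ('side', [271.6, 135.8], 202)] slot mm [26.8  0.5 21.7]
long 1 [('top', [176.8, 209.6], 145), ('side', [274.5, 156.1], 206)] slot mm [-32.5  -1.4  17. ]
short 0 [('top', [156.5, 254.2], 146), ('side', [233.6, 141.2], 205)] slot mm [17.5 -1.2 21.2]
short 1 [('top', [173.9, 254.1], 147), ('side', [234.6, 155.3], 200)] slot mm [-22.4  -1.3  16.7]
34.425 [ 0.41424155 -0.41082626  0.28837962]
```

Both studs now show the same flat pattern: side nut spacing is 20.3 and 14.1 px against 20.4 and 14.1 predicted, and both middles are about -3 mm along their slots. I'm handing in.

```bash
python3 -c "
from cell import *
print(close_job())"
```

```text
the job is handed in; nothing more can be done
None
```

I handed the job in at about 34 s of the 58 s allowed: by camera measurement both studs lie flat in their own slots, short in short and long in long, about 3 mm down-slope of the middle. The hand-in returned no verdict; I never moved near the tape measure, stapler or eraser, but I did not re-measure them at the end.

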